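# Feed the board on by one turn of the hand wheel

### The job

Push the inspection stage's hand wheel clockwise (seen from above) through exactly one full turn by its red upright handle, so that the handle comes back to where it stood and the board has been fed one step further under the microscope. Push the handle with a fingertip or the outside of the fingers; do not take it between the fingers. Leave the board carrier untouched and the loose things on the bench where they are, and finish clear of everything.

Things in the scene. Friction and masses are not known exactly. Their poses are not given: they have to be found in the camera images.
- stage: Blue inspection stage fixed to the bench, base 140 x 520 x 20 mm, long side along its y (+80 to -440 mm). Origin: on the bench under the hand wheel's vertical axis. Under the wheel: grey gearbox 110 x 110 mm with a white dial, 92 mm high. At y -140 to -300 the board carrier (71 mm high); over it, y -200 to -425, a microscope (lens end 175 mm, head 390 mm above the bench).
- hub (a point): Centre of the hand wheel, on its vertical axis, 114 mm above the bench. The wheel has a black rim 150 mm over all (rim top 121 mm above the bench) and three steel spokes. It needs about 2 to 3 N on the handle, and stays where it is left without springing back or coasting on.
- wheel (a joint): Turn of the hand wheel, rad, growing clockwise seen from above; one turn is 6.283. It starts anywhere from -2.5 to 2.5; stops at -2.8 and 11.0. At value q the handle stands, in the stage's frame, at x = 68 cos q, y = -68 sin q (mm). Each turn feeds the board carrier 24 mm along the stage's -y.
- handle: Red upright handle on the wheel's rim, free to revolve on its own pin, over the end of one spoke, 68 mm from the wheel's axis; 24 mm thick (21 mm at its foot), 50 mm tall. Its origin is at the centre of its foot, 120 mm above the bench; its z axis points up, so its top is at 170 mm.
- carrier: Aluminium board carrier, 110 (stage y) x 120 x 14 mm, with a green circuit board held in two blue clips; slides along the stage, driven by the wheel. Origin under its centre, 49 mm above the bench, 200 mm from the wheel's axis (stage -y) at wheel value 0.
- jar: small amber screw-lid jar, 44 mm across, 42 mm tall; loose bystander, origin at the centre of its underside, lying or standing beside the stage
- tweezers: steel tweezers with black grips, 120 mm long, lying flat; loose bystander, origin at the centre of its underside, lying or standing beside the stage
- brush: small brush, 150 mm long, lying flat; loose bystander, origin at the centre of its underside, lying or standing beside the stage
- phone: black phone lying flat, 148 x 72 x 9 mm; loose bystander, origin at the centre of its underside
- spool: blue wire spool standing on its flange, 56 mm across, 35 mm tall; loose bystander, origin at the centre of its underside
- bottle: clear bottle with red cap, 52 mm across, 120 mm tall; loose bystander, origin at the centre of its underside
- driver: yellow-handled screwdriver, 160 mm long, lying flat; loose bystander, origin at the centre of its underside

How it is judged (in metres and radians):
On the way:
1. the fingers push the handle past the far side of its circle (over 115 mm from its start) (distance of handle from where it was at the start of the episode above 0.115 m and contact force between the fingers and handle above 0.3 N), for 0.05 s.
At the end, for the whole second after the job is handed in: The wheel has been turned clockwise one turn and is at rest, its handle within 14 mm (12 degrees) of where it stood at the start; every loose thing is within 20 mm of where it stood (distance of handle from where it was at the start of the episode below 0.014 m and value of joint wheel between 3.2 and 9.5 rad and velocity of joint wheel between -0.05 and 0.05 rad/s and distance of each of jar, tweezers, brush, phone, spool, bottle, driver from where it was at the start of the episode below 0.02 m); the robot touches nothing.
It fails at once if the handle is taken between the fingers (point between the pads within 11 mm of its axis) (horizontal distance between the grasp point and handle below 0.011 m and z of the grasp point in the frame of handle below 0.055 m and contact force between the fingers and handle above 0.5 N).
It fails at once if the robot touches the board carrier (contact force between any of the fingers, the arm and carrier above 0.5 N).
It fails at once if a loose thing is shifted, lifted or carried more than 20 mm (distance of any of jar, tweezers, brush, phone, spool, bottle, driver from where it was at the start of the episode above 0.02 m).
It also fails if it takes over 58 s, if anything falls off the work surface, if the arm or the gripper's body presses on something with over 40 N, if the wrist force passes 120 N, or if a joint passes its speed limit or range.

### The arm

A 6-joint arm with a two-finger parallel gripper is mounted at the origin on the work surface. World frame = base frame: x ahead of the robot, y to its left, z up, the work surface at z = 0. Lengths are in mm, angles in degrees, forces in N, time in s.
With the tool pointing down it reaches from about 350 to 850 mm from the base axis. Payload 8.1 kg.
Tool frame: the origin (TCP) lies at the very end of the fingers, on their centre line; the grasp point (between the pads) lies 19 mm behind it (pinch_z is the z of the grasp point in the tool frame, in mm); z points along the fingers, y is the direction in which the jaws open and shut (so a half turn about z gives the same grasp; the last joint's range is limited). The gripper opens to 85 mm and grips with 20 to 120 N. Pads are 22 mm wide; open, the fingers measure 114 mm over their backs; the gripper's body (76 mm by 85 mm) begins 54 mm behind the grasp point. The pads swing forward as they close: fully open they stand 13 mm farther back than shut.
Start: joints at [58.877, 7.471, 85.268, -0, 87.261, -4.893], TCP at [265.166, 538.231, 195.292] pointing down, gripper open.
Joint ranges: [-169.43, 169.43], [-51.17, 129.36], [1.28, 143.12], [-76.62, 256.62], [0, 156.53], [-152.29, 152.29]. Speed limits (degrees/s): [136.94, 136.94, 159.86, 180, 180, 180].

### API

Orientations are given as [roll, pitch, yaw] about the fixed x, y, z axes, in that order (R = Rz(yaw) Ry(pitch) Rx(roll)).
In Python, from bench import * gives the robot as it stands.
- The arm moves only by the shell command python3 -m creep 'ROWS' [FORCE]. ROWS is a JSON object of lists of equal length, an entry for each row: "translation": the shift along the tool's x, y, z in mm, a list of three; "rotation": the turn, a rotation vector about the tool's x, y, z in rad, a list of three; "claw": the finger opening in mm, from 0 to 85.4. In form: {"translation": [[dx, dy, dz], ...], "rotation": [[ax, ay, az], ...], "claw": [claw, ...]}. A call has 1 to 10 rows; each row shifts and turns the commanded pose from where the row before left it, along the tool's axes as they then stand; what a row does not reach is not made up. A row lasts 1/10 s, in which the tool goes at most 50 mm and 8.59 degrees, less where a joint would pass 70% of its speed; a pose out of reach is approached as far as the arm can. A call is refused whole if a number of a shift passes 50 or a number of a turn 0.15, either way. A call with a gripper value outside its range is refused whole. The fingers move at their own pace and stop on an object; FORCE is the grip in N (left out, the last holds). Time passes only in rows, so rows that do not move let the fingers close. It gives the time, the measured TCP pose, the force and the opening at its end, in the units of the state.
- sense(): the state, without advancing time (a new reading comes with each control period).
- snapshot(name): name is "side" or "top"; returns a dict with "frame" (420x560x3 uint8, red, green, blue), "intrinsics" (3x3 intrinsics, pixels), "extrinsics" (4x4, takes a point from camera to world coordinates). Camera axes: x right, y up, looking along -z (the intrinsics and any distortion apply to the point x, -y, -z); pixel columns grow to the right and rows downward; lengths in mm; the calibration is good to about 2 mm. A picture is of the moment at which its call begins. There is no depth.
- hand_in(): hands the job in, once; it reports no verdict.
The state is a dict: "time": time; "joint_pos": joint angles; "qd": joint speeds; "joint_efforts": joint torques, N m; "tool_pos": TCP position; "tcp_rot": TCP orientation; "ft_force": force on the tool from outside, world axes, zero at the start; "wrist_torque": the same for the moment, N m; "finger_gap": finger opening in mm.
Only numpy, scipy, OpenCV 4.12 (cv2) and the standard library are available. Lean on these libraries where they do the work, as an engineer would, in place of code of your own. Each camera call takes 0.05 s, during which the arm holds its last target.

## Working session

There is one attempt and no reset: what is moved stays moved. The work goes in short steps, Python scripts to look and compute and a shell command to move; the robot and the scene stay as the last step left them, time stands still between calls to the robot, and variables do not carry over. Pictures are saved under pics/ and viewed, and the job is handed in when it is done.

```bash
mkdir -p pics; ls
python3 - <<'E'
from bench import *
import cv2
print(sense())
for n in("top","side"):
    s=snapshot(n); cv2.imwrite(f"pics/{n}0.png",s["frame"][:,:,::-1]); print(n,s["intrinsics"],s["extrinsics"])
E
```

```text
pics
{'time': 0.0, 'joint_pos': array([ 5.88759679e+01,  7.51484213e+00,  8.53292763e+01, -2.47270195e-04,
        8.72599462e+01, -4.89175896e+00]), 'qd': array([ 0.05036681, -0.00214075,  0.09513025,  0.08021807,  0.02870933,
        0.12431589]), 'joint_efforts': array([ 3.17658414e-03, -5.69415128e+01, -5.00544369e+01,  1.69812017e-05,
        1.52349402e-02, -3.95565462e-05]), 'tool_pos': array([264.86289482, 537.70229254, 194.2472736 ]), 'tcp_rot': array([-1.79896293e+02, -8.62790290e-03,  1.53767731e+02]), 'ft_force': array([ 0.42873083, -0.20371275, -0.5773638 ]), 'wrist_torque': array([-0.0125252 , -0.0170938 ,  0.00672393]), 'finger_gap': 85.56092762995026}
top [[395.27256069   0.         279.20740826]
 [  0.         395.27256069 208.85232445]
 [  0.           0.           1.        ]] [[ 6.14048042e-02  9.71370618e-01 -2.29496344e-01  3.28153823e+02]
 [-9.98100337e-01  6.09144991e-02 -9.22716752e-03  1.33303666e+02]
 [ 5.01665544e-03  2.29626971e-01  9.73265785e-01  9.06262234e+02]
 [ 0.00000000e+00  0.00000000e+00  0.00000000e+00  1.00000000e+00]]
side [[475.95492402   0.         280.52252726]
 [  0.         475.95492402 210.18034713]
 [  0.           0.           1.        ]] [[-9.84903653e-01  1.15100348e-01 -1.29293098e-01  3.90381731e+02]
 [-1.71944188e-01 -5.64203161e-01  8.07533274e-01  9.72067863e+02]
 [ 1.99997857e-02  8.17573668e-01  5.75476590e-01  6.93605786e+02]
 [ 0.00000000e+00  0.00000000e+00  0.00000000e+00  1.00000000e+00]]
```

View pics/top0.png

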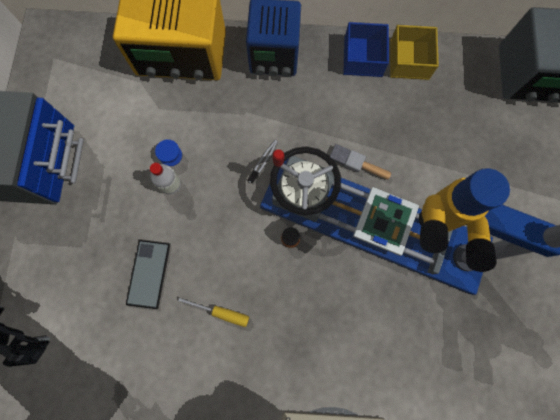

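View pics/side0.png

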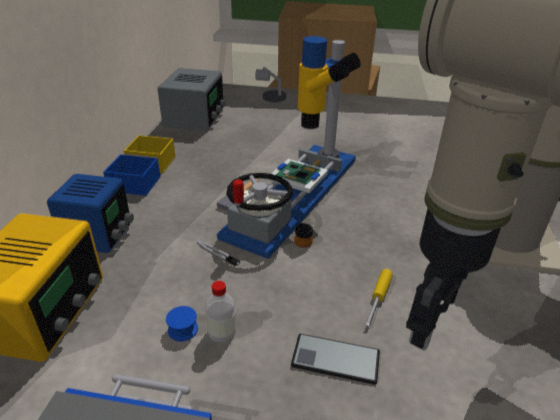

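The top view shows the wheel rim centred near (306,180), the red handle at (279,157), the microscope to the right, and the jar at (290,237). The tweezers are at (262,160) and the brush at (360,162). The side view shows the handle at (238,190). I'll measure these next.

```bash
cat > h.py <<'E'
import numpy as np, cv2
from bench import *
def ray(s,u,v):
    K=s["intrinsics"];E=s["extrinsics"]
    d=np.linalg.inv(K)@[u,v,1.]; d=np.array([d[0],-d[1],-d[2]])
    return E[:3,3],E[:3,:3]@d
def onz(s,u,v,z):
    o,d=ray(s,u,v); return o+d*(z-o[2])/d[2]
def proj(s,p):
    E=s["extrinsics"];c=E[:3,:3].T@(np.array(p)-E[:3,3]);c=s["intrinsics"]@[c[0],-c[1],-c[2]];return c[:2]/c[2]
def mask(s,lo,hi,box):
    h=cv2.cvtColor(s["frame"],cv2.COLOR_RGB2HSV);m=cv2.inRange(h,lo,hi);k=np.zeros_like(m);x0,y0,x1,y1=box;k[y0:y1,x0:x1]=255
    return m&k
def red(s,box): 
    return mask(s,(0,150,60),(6,255,255),box)|mask(s,(172,150,60),(180,255,255),box)
E
python3 - <<'E'
from h import *
t=snapshot("top");s=snapshot("side")
mt=red(t,(250,130,360,230));ms=red(s,(215,160,310,240))
for n,m in(("t",mt),("s",ms)):
    st=cv2.connectedComponentsWithStats(m)
    for a,c in zip(st[2][1:],st[3][1:]):
        if a[4]>10:print(n,a,c)
ct=np.array(np.nonzero(mt)).mean(1)[::-1];cs=np.array(np.nonzero(ms)).mean(1)[::-1]
o1,d1=ray(t,*ct);o2,d2=ray(s,*cs)
a=np.linalg.lstsq(np.c_[d1,-d2],o2-o1,rcond=None)[0];print("handle tri",o1+d1*a[0],o2+d2*a[1])
# rim
for n,S,box in(("t",t,(262,140,350,222)),("s",s,(215,165,300,215))):
    m=mask(S,(0,0,0),(180,255,45),box)
    m=cv2.morphologyEx(m,cv2.MORPH_CLOSE,np.ones((3,3)))
    l,lab,st,c=cv2.connectedComponentsWithStats(m);i=1+st[1:,4].argmax();print(n,st[i])
    cn=cv2.findContours((lab==i).astype(np.uint8),cv2.RETR_EXTERNAL,cv2.CHAIN_APPROX_NONE)[0][0]
    hull=cv2.convexHull(cn)[:,0].astype(float)
    P=np.array([onz(S,u,v,115)[:2] for u,v in cn[:,0]])
    (cx,cy),r=cv2.minEnclosingCircle(P.astype(np.float32));print("encl",cx,cy,r)
    A=np.c_[2*P,np.ones(len(P))];x=np.linalg.lstsq(A,(P**2).sum(1),rcond=None)[0];print("fit",x[:2],np.sqrt(x[2]+x[0]**2+x[1]**2))
    cv2.imwrite(f"pics/m{n}.png",m)
v=cv2.resize(t["frame"][100:300,200:520,::-1],None,fx=2.5,fy=2.5,interpolation=cv2.INTER_CUBIC);cv2.imwrite("pics/tz.png",v)
v=cv2.resize(s["frame"][130:280,170:370,::-1],None,fx=4,fy=4,interpolation=cv2.INTER_CUBIC);cv2.imwrite("pics/sz.png",v)
E
```

```text
t [273 150  11  16 129] [278.34883721 156.65891473]
s [232 179  11  25 228] [237.59210526 190.56140351]
handle tri [616.74876189 148.9900342  145.32282591] [615.39511253 148.96265699 144.8088746 ]
t [ 270  147   70   74 1311]
encl 574.9514770507812 88.32280731201172 82.00770568847656
fit [577.91958336  90.11406612] 69.18851824178539
s [239 173  54  38 516]
encl 578.3923950195312 93.9495849609375 77.07804870605469
fit [578.59166859  94.46462461] 67.43192942129367
```

View pics/tz.png

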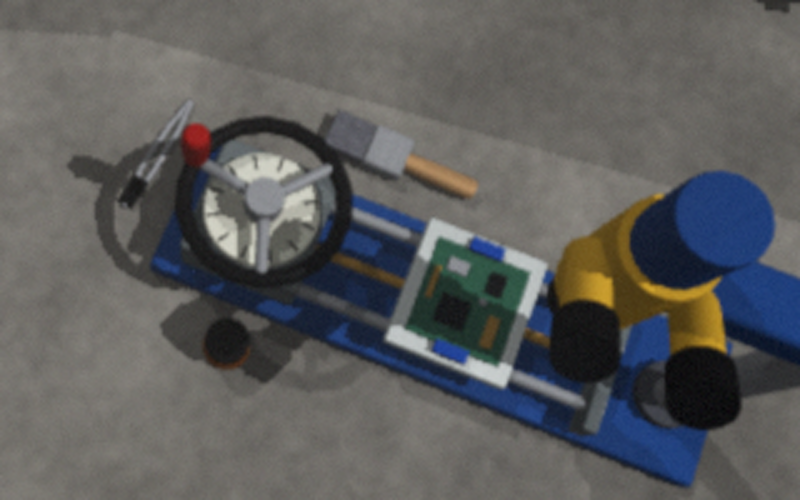

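View pics/sz.png

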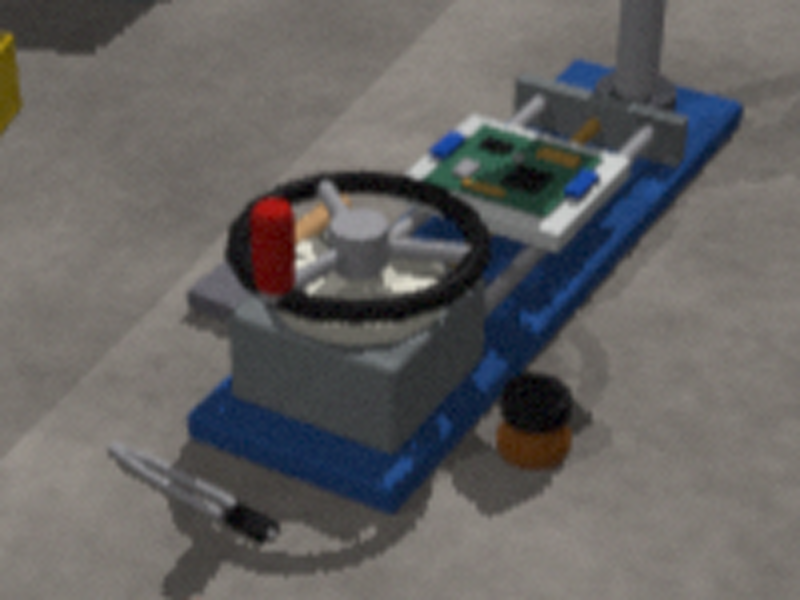

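The top crop shows the rim spanning x 176–352 and y 117–286 (crop px). The side crop shows it spanning x 228–490 and y 172–318. Next I'll turn those extents into the hub position.

Run:
```python
from h import *
t=snapshot("top");s=snapshot("side")
print("top c",onz(t,200+264/2.5,100+201.5/2.5,114),"side c",onz(s,170+359/4,130+245/4,114))
# rim edge points, silhouette at mid-height 114
for nm,S,pts in(("t",t,[(176,201),(352,201),(264,117),(264,286)]),("s",s,[(228,245),(490,245),(359,172),(359,318)])):
    P=[onz(S,(200+u/2.5 if nm=="t" else 170+u/4),(100+v/2.5 if nm=="t" else 130+v/4),114)[:2] for u,v in pts]
    print(nm,np.round(P,1),np.linalg.norm(P[0]-P[1]),np.linalg.norm(P[2]-P[3]))
hub=np.array([*(onz(t,305.6,180.6,114)[:2]+onz(s,259.75,191.25,114)[:2])/2])
h=np.array([616,149.]);print("hub",hub,"r",np.linalg.norm(h-hub),"ang",np.degrees(np.arctan2(*(h-hub)[::-1])))
for n,u,v,z in(("jar",228,340,42),("tw tip",190,105,3),("tw end",130,200,6),("stage left corner",152,268,20),("stage far corner",690,485,20),("brush tip",330,125,12),("brush end",477,190,10)):
    print(n,onz(t,200+u/2.5,100+v/2.5,z).round())
for n,u,v,z in(("scope",718,222,390),("eyeL",585,340,330),("eyeR",703,390,330),("carrier TL",432,222,63),("carrierBL",388,340,63)):
    print(n,onz(t,200+u/2.5,100+v/2.5,z).round())
```

```text
top c [579.14307569  89.35303004 114.        ] side c [578.87163397  95.49544615 114.        ]
t [[574.9 163. ]
 [584.2  15.7]
 [654.6  92.8]
 [506.7  86. ]] 147.5919539165409 148.12202716304006
s [[650.4 110.3]
 [506.9  80.6]
 [595.4  17.4]
 [564.2 165.1]] 146.53577558082404 150.93281720565267
hub [579.00735483  92.4242381 ] r 67.5963951085877 ang 56.82092019413744
jar [472. 111.  42.]
tw tip [708. 160.   3.]
tw end [607. 211.   6.]
stage left corner [538. 184.  20.]
stage far corner [ 372. -302.   20.]
brush tip [692.  24.  12.]
brush end [ 636. -118.   10.]
scope [ 496. -143.  390.]
eyeL [437. -92. 330.]
eyeR [ 412. -160.  330.]
carrier TL [586. -63.  63.]
carrierBL [477. -26.  63.]
```

```bash
cat >> h.py <<'E'
from scipy.spatial.transform import Rotation as Ro
HUB=np.array([579.,92.4])
def Rt(): return Ro.from_euler("xyz",sense()["tcp_rot"],degrees=True).as_matrix()
def tool(w): return Rt().T@np.array(w,float)
E
python3 - <<'E'
from h import *
p=sense()["tool_pos"]; a=np.radians(98)
tg=np.array([*(HUB+70*np.array([np.cos(a),np.sin(a)])),194])
print(tg,tool(tg-p),tool(tg-p)/14)
E
```

```text
[569.25788293 161.71876481 194.        ] [-439.19713302 -203.14544615    1.05826969] [-31.37122379 -14.51038901   0.07559069]
```

```bash
python3 -m creep '{"translation":[[-10,-5,0],[-20,-9,0],[-30,-14,0],[-35,-16,0],[-35,-16,0],[-35,-16,0],[-35,-16,0],[-35,-16,0],[-35,-16,0],[-35,-16,0]],"rotation":[[0,0,0],[0,0,0],[0,0,0],[0,0,0],[0,0,0],[0,0,0],[0,0,0],[0,0,0],[0,0,0],[0,0,0]],"claw":[0,0,0,0,0,0,0,0,0,0]}' 20
python3 -m creep '{"translation":[[-35,-16,0],[-35,-16,0],[-30,-14,0],[-20,-10,0],[-14,-7,0],[0,0,0],[0,0,0]],"rotation":[[0,0,0],[0,0,0],[0,0,0],[0,0,0],[0,0,0],[0,0,0],[0,0,0]],"claw":[0,0,0,0,0,0,0]}'
python3 - <<'E'
from h import *
for n in("top","side"):
    s=snapshot(n); cv2.imwrite(f"pics/{n}1.png",s["frame"][:,:,::-1])
print(sense())
E
```

```text
time: 1.3
tool_pos: [477.8, 275.8, 195.5]
tcp_rot: [180.0, 0.0, 153.8]
ft_force: [-0.2, 0.6, 0.2]
finger_gap: -0.1
time: 2.0
tool_pos: [569.0, 162.2, 195.2]
tcp_rot: [180.0, -0.0, 153.7]
ft_force: [-0.8, 1.5, -0.0]
finger_gap: -0.2
{'time': 2.1, 'joint_pos': array([ 1.10103177e+01,  6.17824426e+00,  8.66615529e+01,  1.93458134e-02,
        8.71698570e+01, -5.28171904e+01]), 'qd': array([ 0.41306747, -0.16227724,  0.06951757, -0.05905671, -0.08921024,
       -0.06238945]), 'joint_efforts': array([-6.86095934e-01, -5.55445468e+01, -5.01223969e+01, -5.01646532e-02,
       -1.01382087e-02, -2.30089354e-03]), 'tool_pos': array([568.67213139, 162.94276286, 195.31452197]), 'tcp_rot': array([ 1.79990441e+02, -1.93691402e-02,  1.53826553e+02]), 'ft_force': array([ 0.20818673, -0.05881975,  0.05122383]), 'wrist_torque': array([ 0.00463434,  0.01237131, -0.0253291 ]), 'finger_gap': 0.02439227715663085}
```

View pics/side1.png

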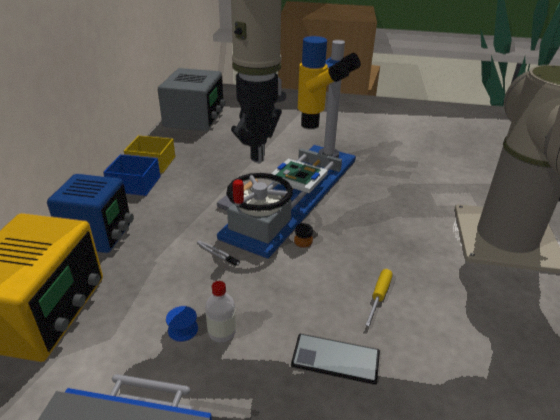

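View pics/top1.png

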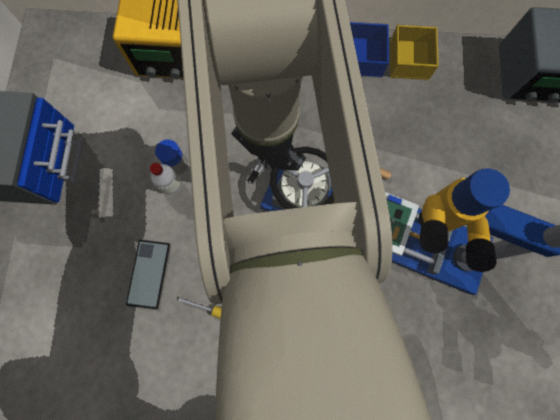

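Run:
```python
from h import *
t=snapshot("top");s=snapshot("side")
p=sense()["tool_pos"]
print("tip t,s",proj(t,p),proj(s,p))
for z in(120,145,170): print(z,proj(t,[616,149,z]),proj(s,[616,149,z]))
print("hub",proj(t,[579,92.4,114]),proj(s,[579,92.4,114]))
v=cv2.resize(s["frame"][80:280,150:370,::-1],None,fx=3,fy=3,interpolation=cv2.INTER_CUBIC);cv2.imwrite("pics/sz1.png",v)
```

```text
tip t,s [269.42081058 170.62216678] [257.52757119 175.75597225]
120 [278.28712976 161.30511876] [237.68216364 200.24159591]
145 [278.32080745 157.06032974] [237.30737167 190.46363895]
170 [278.35657878 152.55165493] [236.92174292 180.40296107]
hub [304.14462913 180.5775883 ] [259.97972939 190.50991153]
```

View pics/sz1.png

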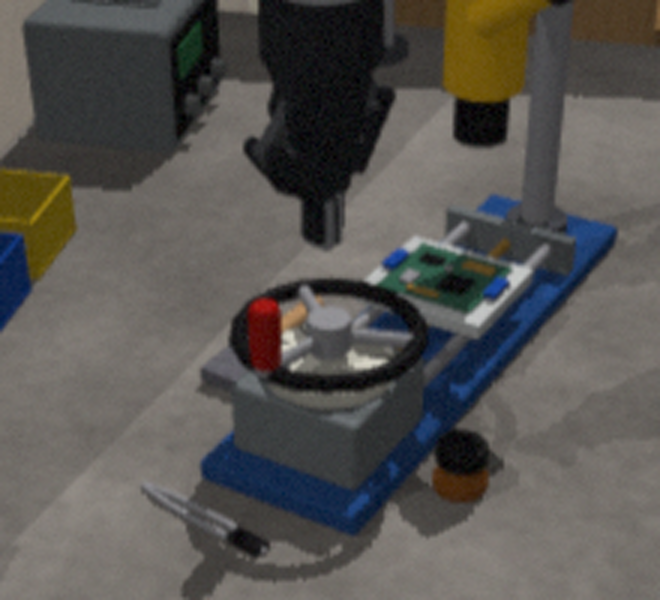

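Run:
```python
from h import *
t=snapshot("top");s=snapshot("side")
print("start tip",proj(t,[265,538,194]),proj(s,[265,538,194]),proj(s,[265,538,207]),"wheel axis heights",proj(s,[569,163,230]))
v=cv2.resize(t["frame"][100:260,200:400,::-1],None,fx=4,fy=4,interpolation=cv2.INTER_CUBIC);v=cv2.convertScaleAbs(v,alpha=2);cv2.imwrite("pics/tz1.png",v)
v=cv2.imread("pics/side0.png")[250:380,380:500];v=cv2.convertScaleAbs(cv2.resize(v,None,fx=4,fy=4),alpha=2.5);cv2.imwrite("pics/sz0.png",v)
```

```text
start tip [ 40.94225    324.83365079] [424.52215705 346.41956585] [426.47714866 339.84436063] wheel axis heights [257.27105555 160.72691473]
```

View pics/tz1.png

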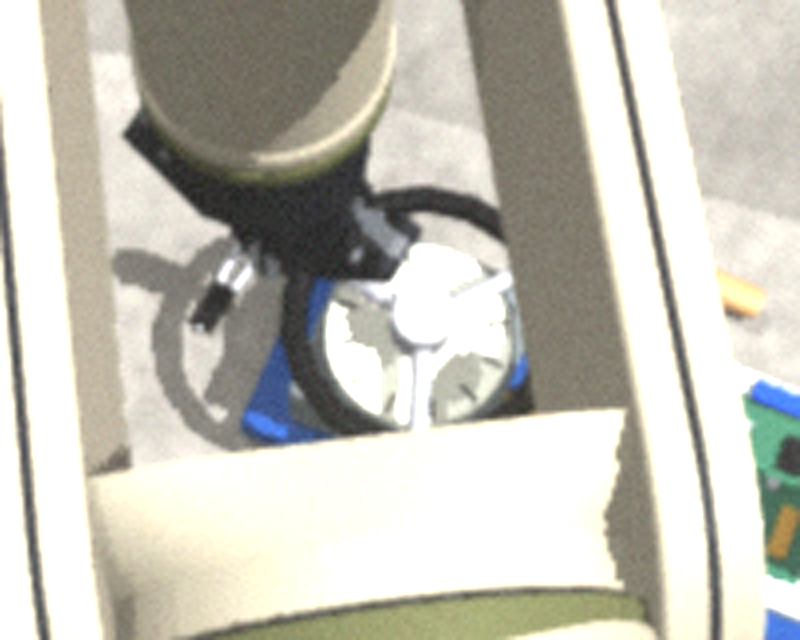

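View pics/sz0.png

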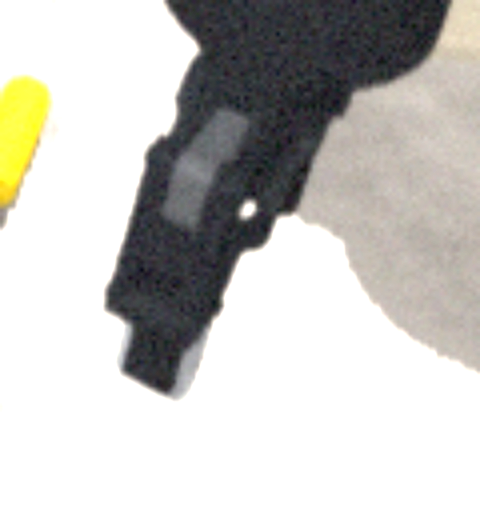

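Run:
```python
from h import *
t=snapshot("top");s=snapshot("side")
for z in(182,195,208,230,260,300):
  a=proj(t,[569,163,z]);b=proj(s,[569,163,z]);print(z,a,(a-[200,100])*4,b,(b-[150,80])*3)
v=cv2.resize(t["frame"][120:200,240:320,::-1],None,fx=7,fy=7,interpolation=cv2.INTER_NEAREST);v=cv2.convertScaleAbs(v,alpha=4);cv2.imwrite("pics/tz2.png",v)
v=cv2.resize(s["frame"][110:200,210:310,::-1],None,fx=6,fy=6,interpolation=cv2.INTER_NEAREST);v=cv2.convertScaleAbs(v,alpha=3);cv2.imwrite("pics/sz2.png",v)
```

```text
182 [269.59951945 172.75308414] [278.39807782 291.01233656] [257.46197969 181.37272391] [322.38593906 304.11817172]
195 [269.47142935 170.5643918 ] [277.88571739 282.2575672 ] [257.41135216 175.89805541] [322.23405647 287.69416623]
208 [269.33893015 168.30036074] [277.35572059 273.20144296] [257.35993217 170.33769354] [322.0797965  271.01308062]
230 [269.1039989  164.28606002] [276.41599562 257.14424008] [257.27105555 160.72691473] [321.81316666 242.18074419]
260 [268.75995274 158.40729853] [275.03981098 233.62919412] [257.14594349 147.19777188] [321.43783046 201.59331565]
300 [268.25281618 149.74178999] [273.01126471 198.96715997] [256.97168526 128.35414995] [320.91505577 145.06244985]
```

View pics/tz2.png

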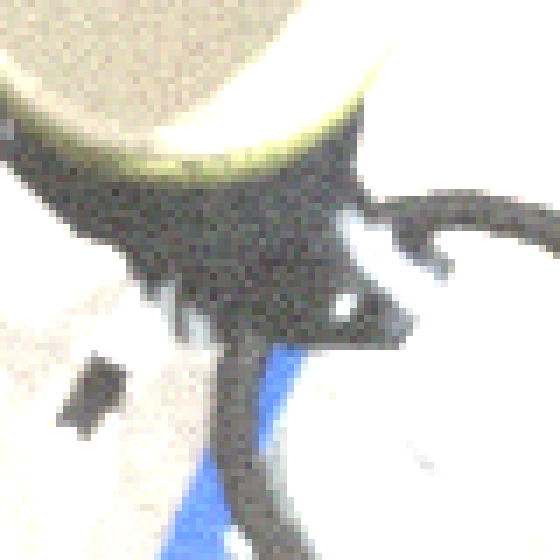

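View pics/sz2.png

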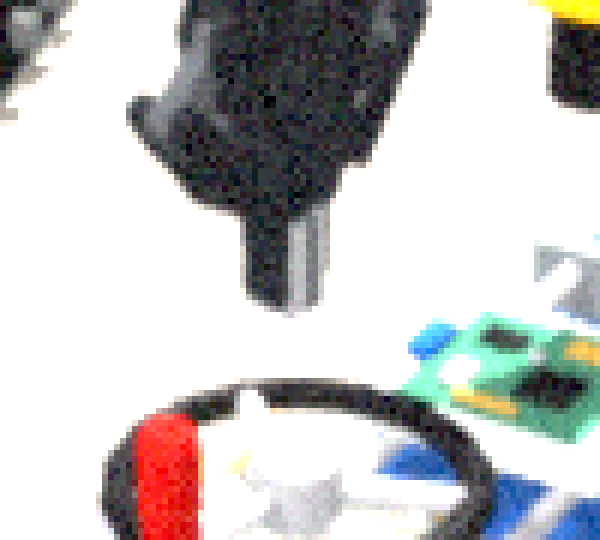

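The side view shows the closed fingertip at about (257,161). The reported TCP should project to (257,176), so the tip looks roughly 30 mm higher than reported. I'll lower it to a height that is safe either way and look again.

```bash
python3 -m creep '{"translation":[[0,0,5],[0,0,8],[0,0,9],[0,0,8],[0,0,5],[0,0,0],[0,0,0]],"rotation":[[0,0,0],[0,0,0],[0,0,0],[0,0,0],[0,0,0],[0,0,0],[0,0,0]],"claw":[0,0,0,0,0,0,0]}'
python3 - <<'E'
from h import *
s=snapshot("side");print(sense()["tool_pos"],proj(s,sense()["tool_pos"]))
v=cv2.resize(s["frame"][110:220,210:330,::-1],None,fx=5,fy=5,interpolation=cv2.INTER_NEAREST);v=cv2.convertScaleAbs(v,alpha=2);cv2.imwrite("pics/sz3.png",v)
E
```

```text
time: 3.1
tool_pos: [569.2, 162.1, 160.2]
tcp_rot: [-180.0, -0.0, 153.8]
ft_force: [-0.4, -0.6, -0.2]
finger_gap: -0.0
[569.44751956 162.14222846 160.62382719] [257.41921327 189.9499211 ]
```

View pics/sz3.png

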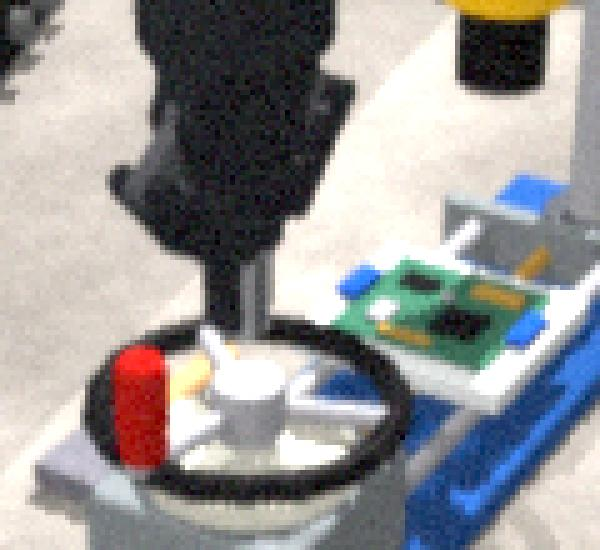

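Run:
```python
from h import *
t=snapshot("top");s=snapshot("side")
for z in(160,175,190,205):
    p=onz(s,257.4,177,z);print(p,proj(t,p))
v=cv2.resize(t["frame"][120:210,240:345,::-1],None,fx=6,fy=6,interpolation=cv2.INTER_NEAREST);v=cv2.convertScaleAbs(v,alpha=3);cv2.imwrite("pics/tz3.png",v)
v=cv2.resize(s["frame"][150:210,220:300,::-1],None,fx=8,fy=8,interpolation=cv2.INTER_NEAREST);v=cv2.convertScaleAbs(v,alpha=5);cv2.imwrite("pics/sz3.png",v)
```

```text
[580.59188329 110.70891726 160.        ] [296.50431028 172.31520206]
[575.24495424 134.92226824 175.        ] [284.29395906 171.71453391]
[569.89802519 159.13561922 190.        ] [271.57748105 171.08896768]
[564.55109613 183.3489702  205.        ] [258.32274134 170.43692255]
```

View pics/tz3.png

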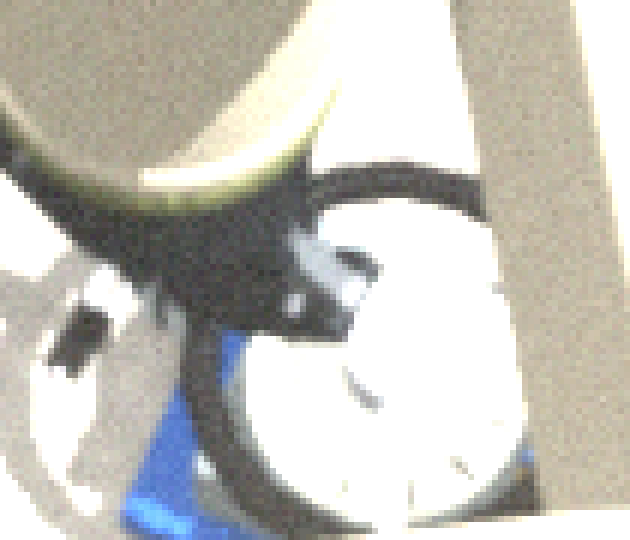

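View pics/sz3.png

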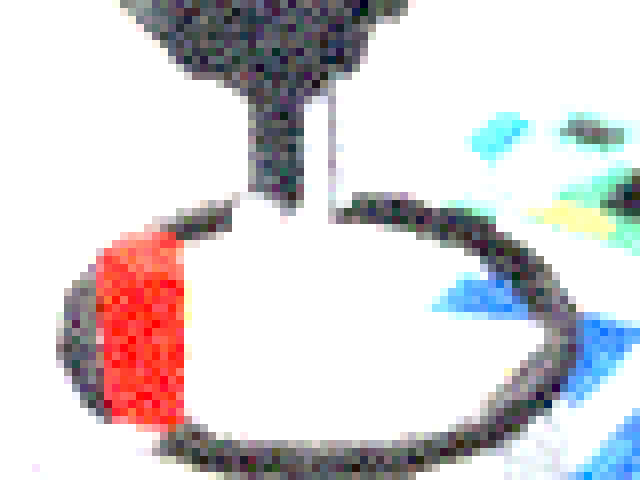

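The closed tip is in front of the far rim. Casting its ray across both views puts it at about (570,159,190), while the reported z is 160. So xy agrees, but the tip sits about 30 mm higher than reported. I'll lower it gently, watching the force.

```bash
python3 -m creep '{"translation":[[0,0,5],[0,0,7],[0,0,7],[0,0,5],[0,0,0],[0,0,0]],"rotation":[[0,0,0],[0,0,0],[0,0,0],[0,0,0],[0,0,0],[0,0,0]],"claw":[0,0,0,0,0,0]}'
python3 - <<'E'
from h import *
t=snapshot("top");s=snapshot("side");print(sense()["tool_pos"],proj(s,sense()["tool_pos"]),sense()["ft_force"])
for z in(135,150,165,180):print(z,(proj(s,[569,162,z])-[200,130])*7)
v=cv2.resize(s["frame"][130:210,200:300,::-1],None,fx=7,fy=7,interpolation=cv2.INTER_NEAREST);v=cv2.convertScaleAbs(v,alpha=3);cv2.imwrite("pics/sz4.png",v)
E
```

```text
time: 3.85
tool_pos: [569.0, 162.1, 136.0]
tcp_rot: [-180.0, -0.0, 153.8]
ft_force: [0.7, 0.2, 0.9]
finger_gap: -0.1
[569.46484899 162.17231783 136.62583472] [257.49892749 199.59646937] [-0.08198397  0.10678912  0.9546268 ]
135 [404.17391396 491.53901852]
150 [403.7929429  449.66342421]
165 [403.40527034 407.05121377]
180 [403.01071788 363.68277847]
```

View pics/sz4.png

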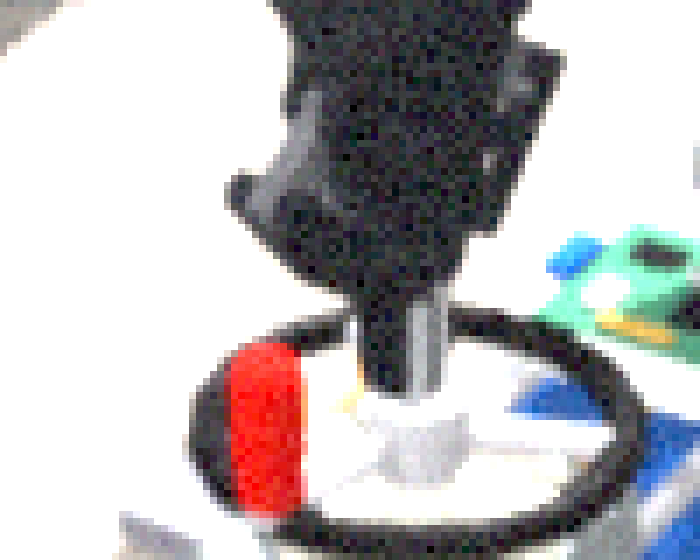

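The side crop shows the tip at about (400,398) crop px, which is z≈168 at the reported xy. In the top view the wrist axis sits at column 267, so the xy is right. I'll lower it another 22 mm, watching the force, to bring the tip to z≈145.

```bash
python3 -m creep '{"translation":[[0,0,3],[0,0,4],[0,0,3],[0,0,0],[0,0,0]],"rotation":[[0,0,0],[0,0,0],[0,0,0],[0,0,0],[0,0,0]],"claw":[0,0,0,0,0]}'
python3 - <<'E'
from h import *
t=snapshot("top");s=snapshot("side");print(sense()["tool_pos"],sense()["ft_force"])
v=cv2.resize(s["frame"][130:210,200:300,::-1],None,fx=7,fy=7,interpolation=cv2.INTER_NEAREST);v=cv2.convertScaleAbs(v,alpha=3);cv2.imwrite("pics/sz5.png",v)
v=cv2.resize(t["frame"][120:210,240:345,::-1],None,fx=6,fy=6,interpolation=cv2.INTER_NEAREST);v=cv2.convertScaleAbs(v,alpha=3);cv2.imwrite("pics/tz5.png",v)
E
```

```text
time: 4.45
tool_pos: [569.1, 162.1, 126.1]
tcp_rot: [-180.0, -0.0, 153.8]
ft_force: [-0.2, -0.4, -0.2]
finger_gap: 0.1
[569.32454586 162.12825013 126.41539261] [ 0.01920035 -0.07464329 -0.00432285]
```

View pics/sz5.png

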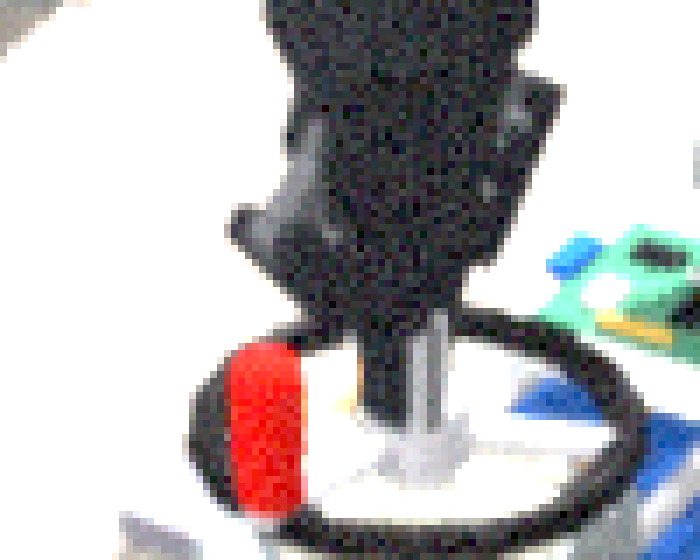

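View pics/tz5.png

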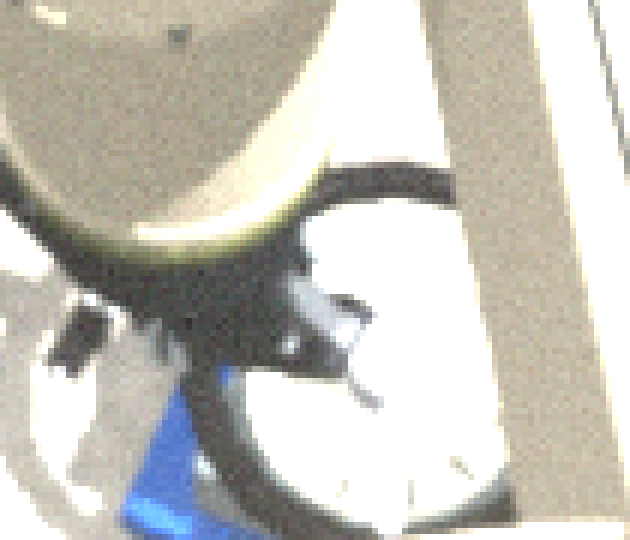

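The tip is still at about (400,430) crop px and the force is zero. I'll continue down.

```bash
python3 -m creep '{"translation":[[0,0,2],[0,0,3],[0,0,3],[0,0,0],[0,0,0]],"rotation":[[0,0,0],[0,0,0],[0,0,0],[0,0,0],[0,0,0]],"claw":[0,0,0,0,0]}'
python3 - <<'E'
from h import *
print(sense()["tool_pos"],sense()["ft_force"])
E
```

```text
time: 5.05
tool_pos: [569.1, 162.1, 118.0]
tcp_rot: [-180.0, -0.0, 153.8]
ft_force: [-0.6, 0.2, -0.1]
finger_gap: 0.2
[569.09570969 162.09563343 118.04762287] [-0.57627337  0.17899078 -0.05444227]
```

```bash
python3 -m creep '{"translation":[[0,0,2],[0,0,3],[0,0,3],[0,0,2],[0,0,0]],"rotation":[[0,0,0],[0,0,0],[0,0,0],[0,0,0],[0,0,0]],"claw":[0,0,0,0,0]}'
python3 - <<'E'
from h import *
t=snapshot("top");s=snapshot("side");print(sense()["tool_pos"],sense()["ft_force"])
v=cv2.resize(s["frame"][130:210,200:300,::-1],None,fx=7,fy=7,interpolation=cv2.INTER_NEAREST);v=cv2.convertScaleAbs(v,alpha=3);cv2.imwrite("pics/sz6.png",v)
v=cv2.resize(t["frame"][120:210,240:345,::-1],None,fx=6,fy=6,interpolation=cv2.INTER_NEAREST);v=cv2.convertScaleAbs(v,alpha=3);cv2.imwrite("pics/tz6.png",v)
E
```

```text
time: 5.55
tool_pos: [568.9, 162.0, 107.7]
tcp_rot: [-180.0, -0.0, 153.8]
ft_force: [-0.3, -0.8, 0.7]
finger_gap: 0.3
[569.17380324 162.12124898 108.20727689] [-0.94248377 -0.59131078  0.84644334]
```

View pics/sz6.png

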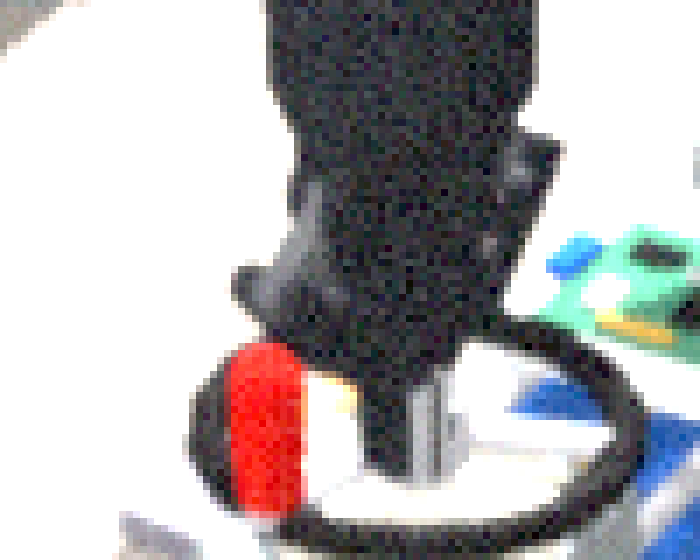

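View pics/tz6.png

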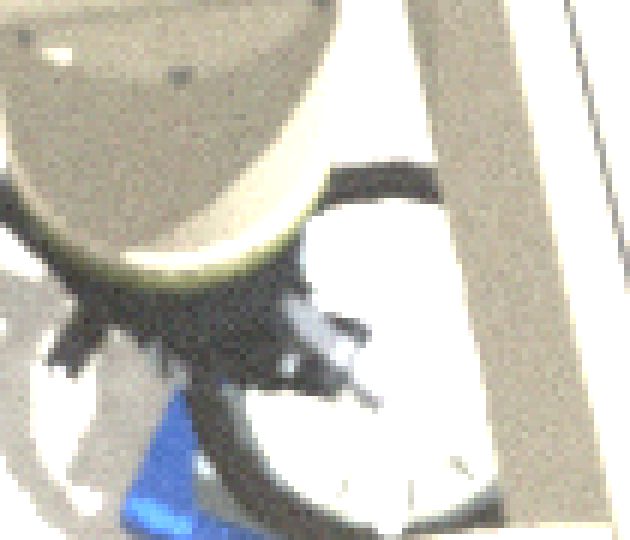

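Visually the tip is now at z≈147, with 23 mm of overlap on the handle and nothing touched. The force is still zero below a reported z of 121, which confirms the height offset. Now I'll work out the push circle.

```bash
cat > circ.py <<'E'
import sys
from h import *
R=float(sys.argv[1]);step=float(sys.argv[2]);n=int(sys.argv[3]);hub=HUB
p=sense()["tool_pos"];d=p[:2]-hub;a=np.degrees(np.arctan2(d[1],d[0]));print("pos",p,"r",np.linalg.norm(d),"ang",a,"F",sense()["ft_force"].round(1))
T=Rt();c=np.zeros(3);out=[]
for i in range(1,n+1):
    b=np.radians(a-step*i);tg=np.array([hub[0]+R*np.cos(b),hub[1]+R*np.sin(b),p[2]])
    r=np.round(T.T@(tg-p)-c,0);r[2]=0;c+=r;out.append([int(v) for v in r])
print("end ang",a-step*n);print(str(out).replace(" ",""))
E
python3 circ.py 68 6 5
```

```text
pos [569.17380324 162.12124898 108.20727689] r 70.41027412474443 ang 98.02217158860216 F [-0.9 -0.6  0.8]
end ang 68.02217158860216
[[-7,2,0],[-7,3,0],[-7,2,0],[-7,2,0],[-7,1,0]]
```

```bash
python3 -m creep '{"translation":[[-7,2,0],[-7,3,0],[-7,2,0],[-7,2,0],[-7,1,0],[0,0,0]],"rotation":[[0,0,0],[0,0,0],[0,0,0],[0,0,0],[0,0,0],[0,0,0]],"claw":[0,0,0,0,0,0]}'
python3 - <<'E'
from h import *
t=snapshot("top");s=snapshot("side");print(sense()["tool_pos"],sense()["ft_force"])
m=red(s,(215,160,310,250));print(np.array(np.nonzero(m)).mean(1)[::-1],(m>0).sum())
v=cv2.resize(s["frame"][130:210,200:300,::-1],None,fx=7,fy=7,interpolation=cv2.INTER_NEAREST);v=cv2.convertScaleAbs(v,alpha=3);cv2.imwrite("pics/sz7.png",v)
E
python3 circ.py 68 7 10
```

```text
time: 6.25
tool_pos: [606.1, 155.1, 108.2]
tcp_rot: [-180.0, 0.0, 153.7]
ft_force: [-0.7, -0.1, -0.1]
finger_gap: -0.3
[605.3049853  155.3592506  108.09724545] [ 0.09632065  0.38690333 -0.46516064]
[232.40601504 191.42857143] 133
pos [605.3049853  155.3592506  108.09724545] r 68.23356569787178 ang 67.3243549712165 F [ 0.1  0.4 -0.5]
end ang -2.6756450287835065
[[-8,0,0],[-9,-1,0],[-8,-2,0],[-7,-3,0],[-8,-4,0],[-7,-5,0],[-6,-5,0],[-5,-7,0],[-5,-7,0],[-4,-7,0]]
```

View pics/sz7.png

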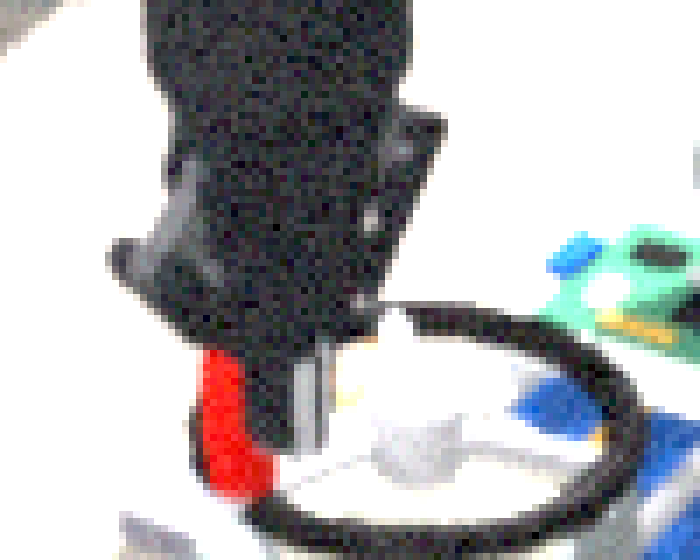

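The handle's foot has moved from (265,515) to (240,495) crop px. It is being pushed, with the fingers clear of the rim. I'll continue round.

```bash
python3 -m creep '{"translation":[[-8,0,0],[-9,-1,0],[-8,-2,0],[-7,-3,0],[-8,-4,0],[-7,-5,0],[-6,-5,0],[-5,-7,0],[-5,-7,0],[-4,-7,0]],"rotation":[[0,0,0],[0,0,0],[0,0,0],[0,0,0],[0,0,0],[0,0,0],[0,0,0],[0,0,0],[0,0,0],[0,0,0]],"claw":[0,0,0,0,0,0,0,0,0,0]}'
python3 - <<'E'
from h import *
t=snapshot("top");s=snapshot("side");print(sense()["tool_pos"],sense()["ft_force"],sense()["joint_pos"])
cv2.imwrite("pics/s8.png",s["frame"][:,:,::-1]);cv2.imwrite("pics/t8.png",t["frame"][:,:,::-1])
E
python3 circ.py 68 7 10
```

```text
time: 7.35
tool_pos: [647.3, 88.4, 108.3]
tcp_rot: [180.0, 0.0, 153.8]
ft_force: [1.1, 1.8, -1.6]
finger_gap: -0.0
[647.40021984  87.43947389 108.55202378] [-0.28029652 -0.10821336  0.11386697] [ 3.23308147e+00  1.85345540e+01  8.16738931e+01 -5.98160819e-02
  7.97556846e+01 -6.04506754e+01]
pos [647.40021984  87.43947389 108.55202378] r 68.57985778576207 ang -4.147947210213906 F [-0.3 -0.1  0.1]
end ang -74.1479472102139
[[-2,-8,0],[-2,-8,0],[0,-8,0],[0,-9,0],[1,-8,0],[3,-8,0],[3,-8,0],[4,-7,0],[5,-6,0],[6,-6,0]]
```

View pics/s8.png

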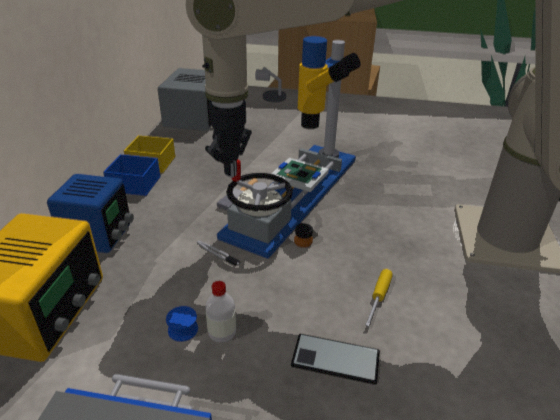

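View pics/t8.png

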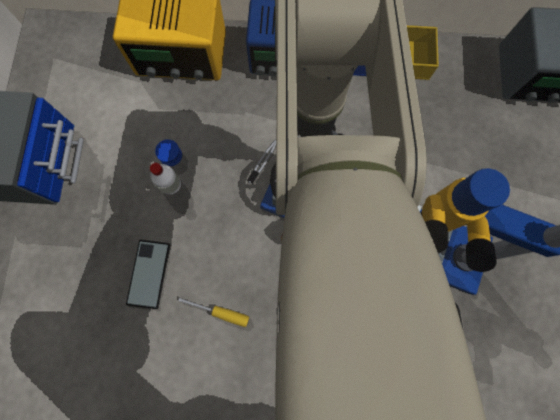

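The handle, now at (236,170) in the side view, is being pushed away. In the top view the tweezers and the other loose items have not moved. The forearm still clears the microscope, so I'll continue.

```bash
python3 -m creep '{"translation":[[-2,-8,0],[-2,-8,0],[0,-8,0],[0,-9,0],[1,-8,0],[3,-8,0],[3,-8,0],[4,-7,0]],"rotation":[[0,0,0],[0,0,0],[0,0,0],[0,0,0],[0,0,0],[0,0,0],[0,0,0],[0,0,0]],"claw":[0,0,0,0,0,0,0,0]}'
python3 - <<'E'
from h import *
t=snapshot("top");s=snapshot("side");print(sense()["tool_pos"],sense()["ft_force"],sense()["joint_pos"])
cv2.imwrite("pics/s9.png",s["frame"][:,:,::-1]);cv2.imwrite("pics/t9.png",t["frame"][:,:,::-1])
E
python3 circ.py 68 7 10
```

```text
time: 8.25
tool_pos: [612.2, 34.1, 108.5]
tcp_rot: [-180.0, 0.0, 153.8]
ft_force: [1.7, 0.9, 1.3]
finger_gap: -0.0
[611.38011986  33.864492   108.20007737] [ 0.59847853  0.41197512 -0.13582   ] [-1.59529753e+00  1.25405990e+01  8.88190092e+01 -4.78252368e-02
  7.86931068e+01 -6.53168999e+01]
pos [611.38011986  33.864492   108.20007737] r 66.89452786702105 ang -61.04992289251282 F [ 0.6  0.4 -0.1]
end ang -131.04992289251283
[[4,-7,0],[6,-6,0],[7,-5,0],[7,-4,0],[7,-4,0],[8,-2,0],[9,-1,0],[8,-1,0],[8,1,0],[8,1,0]]
```

View pics/s9.png

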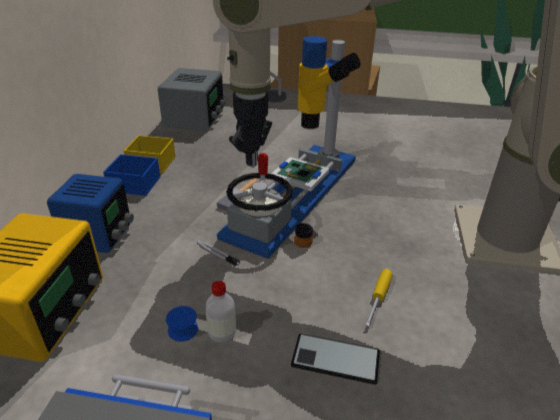

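View pics/t9.png

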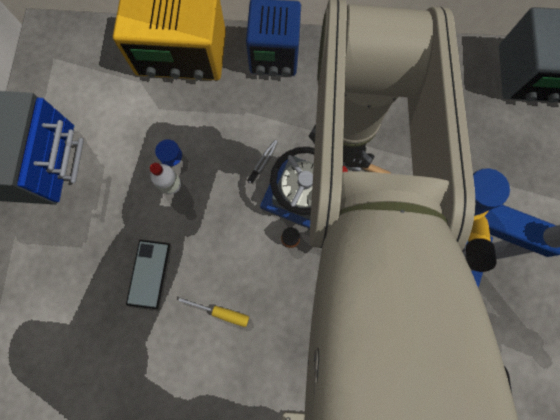

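Run:
```python
from h import *
s=snapshot("side")
for u,v in((314,24),(340,20),(380,12),(285,30)):
    o,d=ray(s,u,v)
    for y in(60,0,-60): print((u,v),y,(o+d*(y-o[1])/d[1]).round())
```

```text
(314, 24) 60 [482.  60. 471.]
(314, 24) 0 [489.   0. 456.]
(314, 24) -60 [495. -60. 441.]
(340, 20) 60 [436.  60. 481.]
(340, 20) 0 [439.   0. 467.]
(340, 20) -60 [441. -60. 453.]
(380, 12) 60 [366.  60. 498.]
(380, 12) 0 [365.  -0. 485.]
(380, 12) -60 [363. -60. 473.]
(285, 30) 60 [536.  60. 457.]
(285, 30) 0 [546.   0. 441.]
(285, 30) -60 [555. -60. 425.]
```

The forearm's underside is at z≥440, which clears the 390 mm microscope. The handle is at (263,163), at the far side. I'll continue.

```bash
python3 -m creep '{"translation":[[4,-7,0],[6,-6,0],[7,-5,0],[7,-4,0],[7,-4,0],[8,-2,0],[9,-1,0],[8,-1,0],[8,1,0],[8,1,0]],"rotation":[[0,0,0],[0,0,0],[0,0,0],[0,0,0],[0,0,0],[0,0,0],[0,0,0],[0,0,0],[0,0,0],[0,0,0]],"claw":[0,0,0,0,0,0,0,0,0,0]}'
python3 - <<'E'
from h import *
t=snapshot("top");s=snapshot("side")
cv2.imwrite("pics/s10.png",s["frame"][:,:,::-1]);cv2.imwrite("pics/t10.png",t["frame"][:,:,::-1])
E
python3 circ.py 68 7 10
```

```text
time: 9.4
tool_pos: [534.9, 41.9, 108.3]
tcp_rot: [-180.0, 0.0, 153.8]
ft_force: [2.8, -2.1, 0.0]
finger_gap: 0.1
pos [534.25430327  42.52542836 108.12756113] r 67.00485259926698 ang -131.8973287466358 F [ 1.5  0.1 -0.5]
end ang -201.8973287466358
[[8,2,0],[8,3,0],[7,5,0],[6,5,0],[5,6,0],[5,7,0],[4,7,0],[3,8,0],[3,8,0],[1,8,0]]
```

View pics/s10.png

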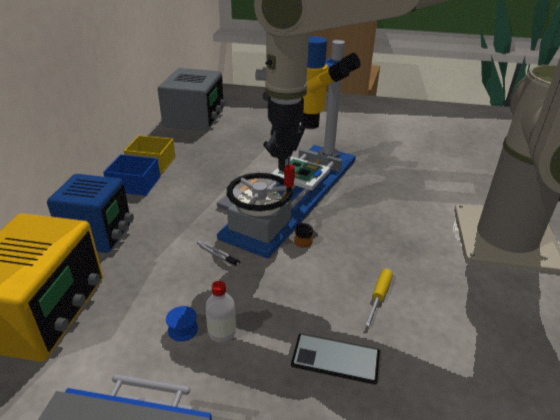

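The handle is at (289,176), well past the far side and still pushed. Continuing.

```bash
python3 -m creep '{"translation":[[8,2,0],[8,3,0],[7,5,0],[6,5,0],[5,6,0],[5,7,0],[4,7,0],[3,8,0],[3,8,0],[1,8,0]],"rotation":[[0,0,0],[0,0,0],[0,0,0],[0,0,0],[0,0,0],[0,0,0],[0,0,0],[0,0,0],[0,0,0],[0,0,0]],"claw":[0,0,0,0,0,0,0,0,0,0]}'
python3 - <<'E'
from h import *
t=snapshot("top");s=snapshot("side")
cv2.imwrite("pics/s11.png",s["frame"][:,:,::-1]);cv2.imwrite("pics/t11.png",t["frame"][:,:,::-1])
E
python3 circ.py 68 7 8
```

```text
time: 10.5
tool_pos: [516.6, 117.4, 108.2]
tcp_rot: [-180.0, -0.0, 153.8]
ft_force: [-1.3, -2.7, 0.7]
finger_gap: 0.0
pos [517.12168514 118.02191728 108.30768423] r 66.97319236481476 ang 157.5070501701483 F [-0.1  0.  -0.2]
end ang 101.50705017014829
[[1,8,0],[-1,8,0],[-2,9,0],[-3,7,0],[-4,8,0],[-4,6,0],[-6,7,0],[-6,5,0]]
```

View pics/s11.png

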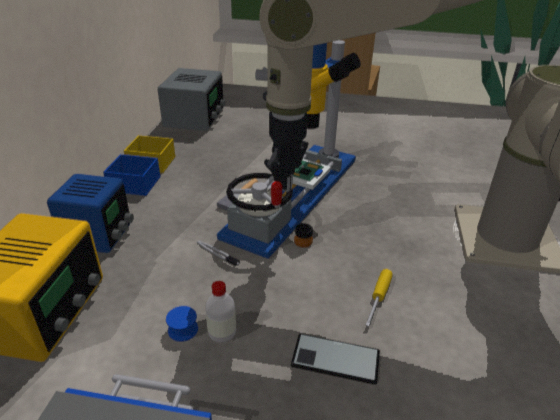

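```bash
cat > hand.py <<'E'
from h import *
s=snapshot("side");m=red(s,(215,150,310,250));c=np.array(np.nonzero(m)).mean(1)[::-1];n=(m>0).sum()
x,y,w,h=cv2.boundingRect(m);p=onz(s,*c,145)[:2];d=p-HUB;print("handle px",c,"n",n,"box",(x,y,w,h),"xy",p,"r",np.linalg.norm(d),"ang",np.degrees(np.arctan2(d[1],d[0])))
E
python3 hand.py
```

```text
handle px [276.14537445 192.70484581] n 227 box (271, 181, 11, 24) xy [533.73313887 140.90980197] r 66.34975209402226 ang 133.0194133311051
```

```bash
python3 -m creep '{"translation":[[1,8,0],[-1,8,0],[-2,9,0],[-3,7,0],[-4,8,0],[-4,6,0],[-6,7,0],[0,0,0]],"rotation":[[0,0,0],[0,0,0],[0,0,0],[0,0,0],[0,0,0],[0,0,0],[0,0,0],[0,0,0]],"claw":[0,0,0,0,0,0,0,0]}'
python3 hand.py; python3 circ.py 68 4 8
```

```text
time: 11.45
tool_pos: [558.6, 156.2, 108.5]
tcp_rot: [179.9, 0.1, 153.8]
ft_force: [-0.1, -0.3, -0.2]
finger_gap: -0.1
handle px [251.27906977 194.67906977] n 215 box (246, 183, 11, 24) xy [583.41958212 158.9059064 ] r 66.65259403911766 ang 86.1980575101554
pos [558.17273198 155.94652993 108.39026032] r 66.8725396490467 ang 108.14646965797405 F [-1.3  0.6  0.7]
end ang 76.14646965797405
[[-3,4,0],[-3,3,0],[-4,3,0],[-4,2,0],[-5,2,0],[-4,2,0],[-5,1,0],[-4,2,0]]
```

```bash
python3 -m creep '{"translation":[[-3,4,0],[-3,3,0],[-4,3,0],[-4,2,0],[-5,2,0],[-4,2,0],[0,0,0],[0,0,0]],"rotation":[[0,0,0],[0,0,0],[0,0,0],[0,0,0],[0,0,0],[0,0,0],[0,0,0],[0,0,0]],"claw":[0,0,0,0,0,0,0,0]}'
python3 hand.py; python3 circ.py 68 2 3
python3 - <<'E'
from h import *
s=snapshot("side");d=onz(s,237.592,190.561,145)[:2];print(d,np.degrees(np.arctan2(*(d-HUB)[::-1])))
v=cv2.resize(s["frame"][130:210,200:300,::-1],None,fx=7,fy=7,interpolation=cv2.INTER_NEAREST);v=cv2.convertScaleAbs(v,alpha=3);cv2.imwrite("pics/sz12.png",v)
E
```

```text
time: 12.3
tool_pos: [585.3, 159.7, 108.3]
tcp_rot: [180.0, 0.0, 153.8]
ft_force: [-0.1, 0.4, -0.7]
finger_gap: -0.2
handle px [239.92021277 193.21808511] n 188 box (235, 182, 11, 23) xy [608.01823854 158.26454103] r 71.97357801541007 ang 66.22293296153455
pos [585.18546045 159.78841178 108.37360224] r 67.67169248561707 ang 84.75561916318672 F [-1.5  0.3  0.3]
end ang 78.75561916318672
[[-2,1,0],[-2,1,0],[-3,1,0]]
[615.31735211 149.24782682] 57.42744077332305
```

View pics/sz12.png

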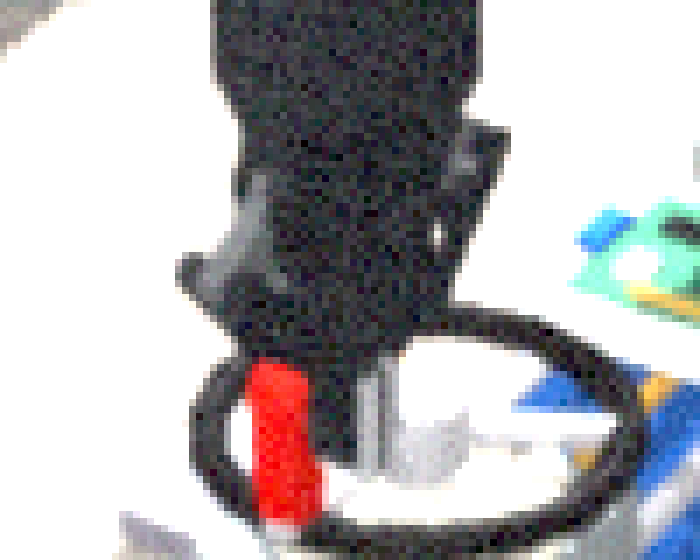

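The fingers partly cover the handle's right side, so its centroid reads to the left. With the 22° lag the handle is about 5–6° short. I'll push slightly further, then back off counter-clockwise to measure it unobstructed.

```bash
python3 -m creep '{"translation":[[-2,1,0],[-2,1,0],[-2,1,0],[0,0,0],[0,0,0]],"rotation":[[0,0,0],[0,0,0],[0,0,0],[0,0,0],[0,0,0]],"claw":[0,0,0,0,0]}'
python3 -m creep '{"translation":[[5,-1,0],[8,-2,0],[8,-3,0],[8,-4,0],[5,-3,0],[0,0,0]],"rotation":[[0,0,0],[0,0,0],[0,0,0],[0,0,0],[0,0,0],[0,0,0]],"claw":[0,0,0,0,0,0]}'
python3 hand.py
python3 - <<'E'
from h import *
s=snapshot("side");v=cv2.resize(s["frame"][130:210,200:300,::-1],None,fx=7,fy=7,interpolation=cv2.INTER_NEAREST);v=cv2.convertScaleAbs(v,alpha=3);cv2.imwrite("pics/sz13.png",v)
E
python3 circ.py 68 -4 3
```

```text
time: 12.9
tool_pos: [591.9, 160.0, 108.3]
tcp_rot: [180.0, 0.0, 153.8]
ft_force: [0.1, 0.2, 0.1]
finger_gap: 0.3
time: 13.5
tool_pos: [554.5, 163.4, 108.4]
tcp_rot: [-180.0, -0.0, 153.8]
ft_force: [-0.3, 0.3, 0.3]
finger_gap: -0.0
handle px [238.5        191.27192982] n 228 box (233, 180, 11, 24) xy [612.76352697 151.55307834] r 68.1106631192765 ang 60.28304264895806
pos [555.38982792 163.32450372 108.50294523] r 74.75108998250514 ang 108.41216770042234 F [ 0.9  0.2 -0.2]
end ang 120.41216770042234
[[-1,-8,0],[3,-4,0],[2,-4,0]]
```

View pics/sz13.png

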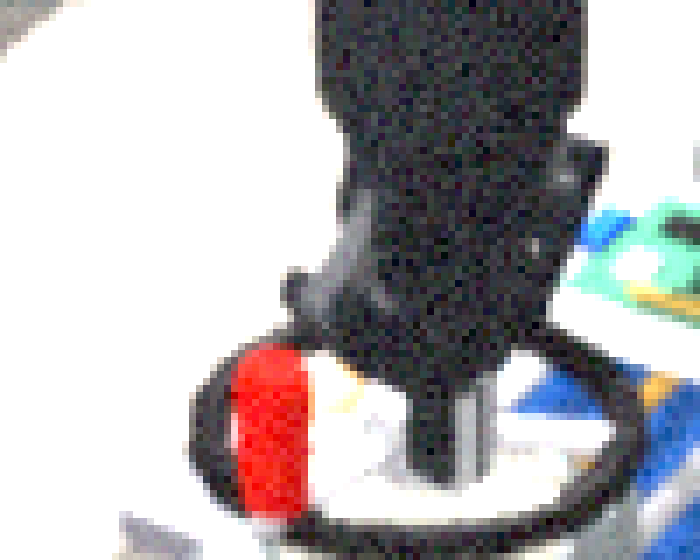

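With nothing in the way, the handle is at (612.8,151.6) against (615.3,149.2) at the start, about 3.5 mm off. I'll lift, withdraw and check from above.

```bash
python3 -m creep '{"translation":[[0,0,-10],[0,0,-25],[0,0,-30],[0,0,-30],[0,0,-25],[10,5,-5],[25,12,0],[35,16,0],[35,16,0],[35,16,0]],"rotation":[[0,0,0],[0,0,0],[0,0,0],[0,0,0],[0,0,0],[0,0,0],[0,0,0],[0,0,0],[0,0,0],[0,0,0]],"claw":[0,0,0,0,0,0,0,0,0,0]}'
python3 -m creep '{"translation":[[35,16,0],[35,16,0],[35,16,0],[35,16,0],[35,16,0],[35,16,0],[20,10,0],[10,5,0],[0,0,0],[0,0,0]],"rotation":[[0,0,0],[0,0,0],[0,0,0],[0,0,0],[0,0,0],[0,0,0],[0,0,0],[0,0,0],[0,0,0],[0,0,0]],"claw":[0,0,0,0,0,0,0,0,0,0]}'
python3 hand.py
python3 - <<'E'
from h import *
t=snapshot("top");m=red(t,(250,130,360,230));print("top handle px",np.array(np.nonzero(m)).mean(1)[::-1],"start 278.35,156.66")
s=snapshot("side")
a=cv2.imread("pics/top0.png")[:,:,::-1]
cv2.imwrite("pics/t14.png",t["frame"][:,:,::-1]);cv2.imwrite("pics/d14.png",cv2.convertScaleAbs(cv2.absdiff(t["frame"],a),alpha=2))
cv2.imwrite("pics/s14.png",s["frame"][:,:,::-1])
E
```

```text
time: 14.6
tool_pos: [457.0, 284.6, 232.6]
tcp_rot: [-180.0, -0.0, 153.7]
ft_force: [-0.0, 1.1, -0.8]
finger_gap: 0.2
time: 15.6
tool_pos: [292.6, 488.6, 232.9]
tcp_rot: [-180.0, 0.0, 153.8]
ft_force: [0.4, 0.3, 0.3]
finger_gap: 0.0
handle px [238.47186147 191.16450216] n 231 box (233, 179, 11, 25) xy [612.92322931 151.15877553] r 67.84820696738815 ang 60.00085241404045
top handle px [278.05223881 157.51492537] start 278.35,156.66
```

View pics/t14.png

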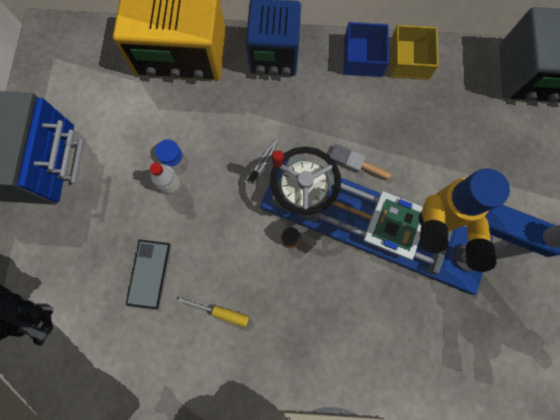

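View pics/d14.png

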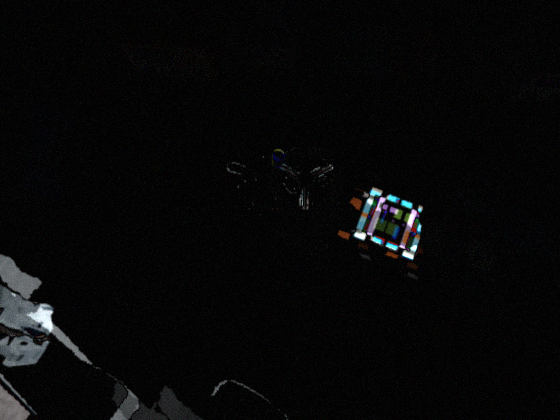

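The handle at (278,157.5) is back within about 1 px of its start. The difference image shows only the carrier fed along, with no trace of change at any loose item. The arm is clear, so I'll hand in.

```bash
python3 -c "
from bench import *
print(sense()['ft_force'],sense()['qd'].round(2)); print(hand_in())"
```

```text
[ 0.40905496 -0.66047771 -0.19160637] [ 0.14 -0.13 -0.05  0.1  -0.05  0.13]
the job is handed in; nothing more can be done
None
```

I pushed the hand wheel clockwise through one full turn with the outside of the closed fingers, then backed off, withdrew and handed the job in. The clock read about 15.7 s.

**Last checks:**
- **Handle:** it came back to about 3 mm (about 3°) short of where it stood, against the 14 mm allowed. Both cameras agree on this.
- **Board carrier:** it has been fed one step along, and I saw no sign of the robot touching it.
- **Loose things:** the before/after difference from the top camera shows no change at any of them.
- **Robot:** the arm finished well clear of everything. The wrist force read as noise only, under 1 N.

**Disagreement:** both cameras showed the closed fingertips about 30–40 mm higher than the reported tool position. I set the height by the pictures instead, pushing at a reported z of 108 mm. That gave no force on the rim (top at 121 mm), which supports the pictures. I did not find the cause.

**Not measured:** the force on the handle was too close to the noise to read well. I judged that it was being pushed past the far side from the pictures, which show the handle moving round with the fingers.

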